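# Show the sugar: press the lid lever, ease it shut

### The job

With a fingertip, press down the lever of the round ceramic sugar bowl until its lid stands wide open, and keep it pressed for about three seconds so that I can see how many lumps are left. Then let the lever come up slowly, so that the lid eases shut without dropping or slamming, and take the hand away. Work it by the lever alone without touching the lid, leave the square yerba caddy shut, and do not push, tip or lift the mate cups or the flask.

Things in the scene. Friction and masses are not known exactly. Their poses are not given: they have to be found in the camera images.
- sugar: Round white ceramic sugar bowl, 110 mm across, 95 mm high (107 mm with its lid, a shallow dome 114 mm across), fixed to the ledge by a suction foot, so it does not shift. Origin: centre of its underside. Its own -x axis points from the bowl out along its lever (level); its z is up. Next to it a square aluminium caddy carries the same kind of lever.
- sugar_pad (a point): Centre of the top face of the sugar lever's steel press pad (36 mm along the lever, 34 mm wide, 6 mm thick). At rest 156 mm from the bowl's axis along the bowl's own -x, 125 mm above the ledge, sloping up and outward 0.25 rad. Pressed to its firm stop it is 47 mm lower (slope 0.25 rad down) and has moved under 5 mm sideways. Pressing takes about 2 to 5 N; released, it comes back up.
- sugar_pivot (a point): Centre of the level pivot that lever and lid share, on a steel block at the bowl's rim, 65 mm from the bowl's axis, 99 mm above the ledge and 95 mm from the pad's centre. The lever's arm between pivot and pad is 14 mm wide.
- sugar_lid (a joint): Lid angle (rad): 0 shut, 1.0 wide open (stop). Linked to the lever: 2 rad per rad of lever (lever travel 0.5 rad), about 21 rad per metre of pad travel. Nothing holds it up: let go, it falls shut and slams (closing faster than 2 rad/s, 95 mm/s at the pad, is a slam). Open, it leans up from the pivot over the bowl, its far edge 210 mm above the ledge: keep a wide gripper clear.
- caddy: Square brushed aluminium yerba caddy, 110 x 110 mm, 95 mm high, fixed to the ledge, with a lever lid of the same kind and sizes as the sugar bowl's, its lever along its own -x axis. Origin: centre of its underside. To be left alone.
- caddy_lid (a joint): Angle of the caddy's lid (rad): 0 shut; stays shut.
- cup_a: Matte green silicone mate cup, 74 mm across, 80 mm high, loose. Origin: centre of its underside. Bystander.
- cup_b: A second mate cup, the same. Bystander.
- flask: Stainless insulated flask, 78 mm across, 236 mm high with its black knob stopper, loose. Origin: centre of its underside. Bystander.

How it is judged (in metres and radians):
On the way, in this order (a step that is already met when the one before it is completed fails the run):
1. the sugar lid is held wide open (over 0.85 rad) for two seconds (value of joint sugar_lid above 0.85 rad), for 2 s.
2. the sugar lid is shut again (value of joint sugar_lid below 0.04 rad), for 0.3 s.
At the end, for the whole second after the job is handed in: The sugar lid has been held open past 0.85 rad for 2 s and is shut again (within 0.04 rad) without ever closing faster than 2 rad/s; the caddy is shut (within 0.04 rad); cups and flask stand upright and at rest within 20 mm of their starts (value of joint each of sugar_lid, caddy_lid below 0.04 rad and distance of each of cup_a, cup_b, flask from where it was at the start of the episode below 0.02 m and angle between each of cup_a, cup_b, flask's own z axis and vertical below 0.1 rad and linear speed of each of cup_a, cup_b, flask below 0.02 m/s); the robot touches nothing.
It fails at once if the sugar lid dropped or slammed: it closed faster than 2 rad/s (velocity of joint sugar_lid below -2 rad/s).
It fails at once if the robot touched the sugar bowl's lid instead of working it by the lever (contact force between any of the fingers, the arm and sugar_lid above 1 N).
It fails at once if the yerba caddy was opened (value of joint caddy_lid above 0.12 rad).
It fails at once if a mate cup or the flask was pushed, lifted or tipped (distance of any of cup_a, cup_b, flask from where it was at the start of the episode above 0.02 m or angle between any of cup_a, cup_b, flask's own z axis and vertical above 0.3 rad).
It also fails if it takes over 48 s, if anything falls off the work surface, if the arm or the gripper's body presses on something with over 40 N, if the wrist force passes 120 N, or if a joint passes its speed limit or range.

### The arm

A 6-joint arm with a two-finger parallel gripper is mounted at the origin on the work surface. World frame = base frame: x ahead of the robot, y to its left, z up, the work surface at z = 0. Lengths are in m, angles in degrees, forces in N, time in s.
With the tool pointing down it reaches from about 0.3 to 0.775 m from the base axis. Payload 14.6 kg.
Tool frame: the origin (TCP) lies on the centre line of the jaws, within the pads' length; the fingertips stand 8 mm ahead of it and the grasp point (between the pads) lies 11 mm behind it; z points along the fingers, x is the direction in which the jaws open and shut, and the axes are right-handed (so a half turn about z gives the same grasp; the last joint's range is limited). The gripper opens to 94 mm and grips with 3 to 60 N. Pads are 16 mm wide; open, the fingers measure 119 mm over their backs; the gripper's body (75 mm by 177 mm) begins 78 mm behind the grasp point.
Start: joints at [-73.201, 17.183, 87.147, -0, 75.671, -3.816], TCP at [0.194, -0.515, 0.213] pointing down, gripper open.
Joint ranges: [-173.82, 173.82], [-45.26, 126.66], [13.44, 144.39], [-59.66, 239.66], [0, 175.72], [-146.38, 146.38]. Speed limits (degrees/s): [127.2, 127.2, 147.25, 180, 180, 180].

### API

Orientations are given as a 3x3 rotation matrix whose columns are the frame's x, y, z axes.
In Python, from bench import manip gives the robot as it stands.
- The arm moves only by the tool apply_moves, never from a script. Its argument "commands" is a list of rows, each an object of numbers: "fingers": the gripper command: -1 is fully open, 1 is shut, values between are in proportion; "tx", "ty", "tz": the shift along the world's x, y, z in m; "rx", "ry", "rz": the turn, a rotation vector about the world's x, y, z in degrees. In form: [{"fingers": .., "tx": .., "ty": .., "tz": .., "rx": .., "ry": .., "rz": ..}, ...]. A call has 1 to 20 rows; each row is the pose to reach, as a shift and turn from the pose measured when the call began; what a row does not reach only later rows make up. A row lasts 1/10 s, in which the tool goes at most 50 mm and 8.59 degrees, less where a joint would pass 70% of its speed; a pose out of reach is approached as far as the arm can. A call with a gripper value outside its range is refused whole. The fingers move at their own pace and stop on an object; "force" is the grip in N (left out, the last holds). Time passes only in rows, so rows that repeat a pose let the fingers close. It gives the time, the measured TCP pose, the force and the opening at its end, in the units of the state.
- manip.observe(): the state, without advancing time (a new reading comes with each control period).
- manip.grab_frame(name): name is "scene" or "top"; returns a dict with "frame" (480x640x3 uint8, red, green, blue), "vertical_fov" (degrees; the focal length in pixels is half the picture's height over the tangent of half this angle, whatever the lens; pixels are square), "cx", "cy" (the principal point, pixels), "world_from_camera" (4x4, takes a point from camera to world coordinates). Camera axes: x right, y down, z forward; pixel columns grow to the right and rows downward; lengths in m; the calibration is good to about 2 mm. A picture is of the moment at which its call begins. There is no depth.
- manip.job_done(): hands the job in, once; it reports no verdict.
The state is a dict: "time": time; "q": joint angles; "qvel": joint speeds; "effort": joint torques, N m; "eef_pos": TCP position; "eef_rot": TCP orientation; "ft_force": force on the tool from outside, world axes, zero at the start; "torque": the same for the moment, N m; "finger_gap": finger opening in m.
Only numpy, scipy, OpenCV 4.12 (cv2) and the standard library are available. Lean on these libraries where they do the work, as an engineer would, in place of code of your own. Each camera call takes 0.05 s, during which the arm holds its last target. There are 200 camera calls.

## Working session

There is one attempt and no reset: what is moved stays moved. The work goes in short steps, Python scripts to look and compute and a tool call to move; the robot and the scene stay as the last step left them, time stands still between calls to the robot, and variables do not carry over. Pictures are saved under pics/ and viewed, about 8 in all and at most 12, crops included, and the job is handed in when it is done.

Besides the shell and the picture viewer there is one more tool, called after "Call:" by a JSON object that holds its "op" and its "data", one argument or row to a line. apply_moves: Moves the arm, as the interface text tells. Its arguments: {"type":"object","properties":{"commands":{"type":"array","items":{"type":"object","properties":{"fingers":{"type":"number"},"tx":{"type":"number"},"ty":{"type":"number"},"tz":{"type":"number"},"rx":{"type":"number"},"ry":{"type":"number"},"rz":{"type":"number"}}}},"force":{"type":"number"}},"required":["commands"]}

```bash
mkdir -p pics
cat > h.py <<'E'
import numpy as np,cv2
from bench import manip
def grab(n,f):
    d=manip.grab_frame(n); cv2.imwrite(f'pics/{f}.png',d['frame'][:,:,::-1]); np.savez(f'{f}.npz',fov=d['vertical_fov'],cx=d['cx'],cy=d['cy'],T=d['world_from_camera']); return d
def ray(f,u,v):
    d=np.load(f'{f}.npz'); fl=240/np.tan(np.radians(d['fov'])/2); T=d['T']
    r=T[:3,:3]@np.array([(u-d['cx'])/fl,(v-d['cy'])/fl,1]); return T[:3,3],r/np.linalg.norm(r)
def atz(f,u,v,z):
    o,r=ray(f,u,v); return o+r*(z-o[2])/r[2]
def tri(f1,p1,f2,p2):
    o1,r1=ray(f1,*p1);o2,r2=ray(f2,*p2)
    s=np.linalg.lstsq(np.c_[r1,-r2],o2-o1,rcond=None)[0]
    a=o1+s[0]*r1;b=o2+s[1]*r2; return (a+b)/2,np.linalg.norm(a-b)
def proj(f,P):
    d=np.load(f'{f}.npz'); fl=240/np.tan(np.radians(d['fov'])/2); T=d['T']
    c=T[:3,:3].T@(np.asarray(P)-T[:3,3]); return c[:2]/c[2]*fl+[d['cx'],d['cy']]
E
python3 -c "
from h import *
np.set_printoptions(precision=4,suppress=True)
for n in('scene','top'):
  d=grab(n,n+'0');print(n,d['vertical_fov'],d['cx'],d['cy'],d['world_from_camera'])
print(manip.observe())"
```

```text
scene 55.12734635243806 317.88113508522326 236.58379706220205 [[-0.5354  0.7364 -0.4137  0.9533]
 [ 0.8445  0.4597 -0.2746  0.1771]
 [-0.012  -0.4964 -0.868   0.805 ]
 [ 0.      0.      0.      1.    ]]
top 42.194629780767 329.328758242434 240.2721165653341 [[ 0.0198 -0.9951  0.0971  0.5255]
 [-0.9998 -0.0189  0.0098 -0.0538]
 [-0.0079 -0.0973 -0.9952  1.183 ]
 [ 0.      0.      0.      1.    ]]
{'time': 0.1, 'q': array([-73.2012,  17.2127,  87.1749,  -0.0003,  75.6704,  -3.8166]), 'qvel': array([-0.0746, -0.0902, -0.0631, -0.0672,  0.0255,  0.004 ]), 'effort': array([ -0.0012, -53.265 , -35.3293,   0.0709,   0.0234,  -0.    ]), 'eef_pos': array([ 0.1936, -0.5146,  0.213 ]), 'eef_rot': array([[ 0.3521, -0.936 , -0.0003],
       [-0.936 , -0.3521,  0.001 ],
       [-0.001 , -0.0001, -1.    ]]), 'ft_force': array([ 0.7263,  0.631 , -0.2379]), 'torque': array([ 0.0053,  0.0081, -0.0167]), 'finger_gap': 0.09386895219329962}
```

View pics/scene0.png

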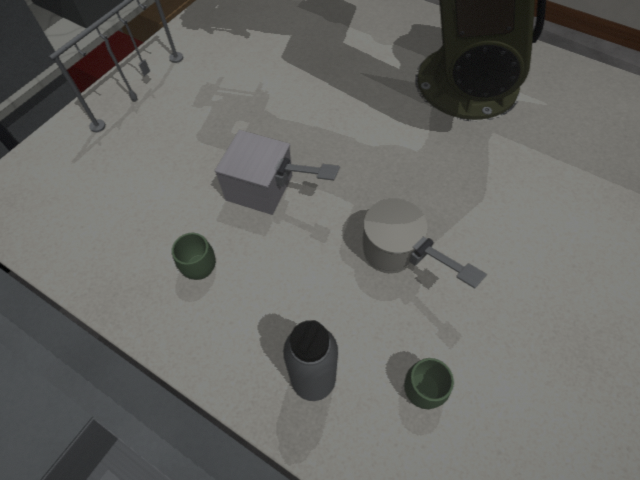

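View pics/top0.png

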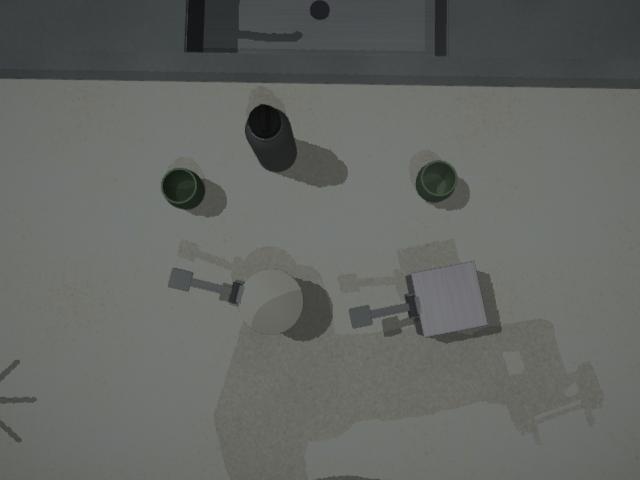

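The sugar lever points left in the top view, with its pad near (181,279) and the lid centre near (271,302). In the scene view the pad is near (471,274). The caddy pad is at (361,316) in the top view. I'll enlarge both views to get closer readings.

```bash
python3 -c "
import cv2,numpy as np
a=cv2.imread('pics/top0.png')[250:350,160:320];b=cv2.imread('pics/scene0.png')[190:290,350:510]
f=lambda i:cv2.convertScaleAbs(cv2.resize(i,None,fx=3.75*1.0,fy=3,interpolation=3) if 0 else cv2.resize(i,None,fx=3,fy=3,interpolation=3),alpha=1.5)
cv2.imwrite('pics/crop.png',np.vstack([f(a),f(b)]))"
```

```text
(no output)
```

View pics/crop.png

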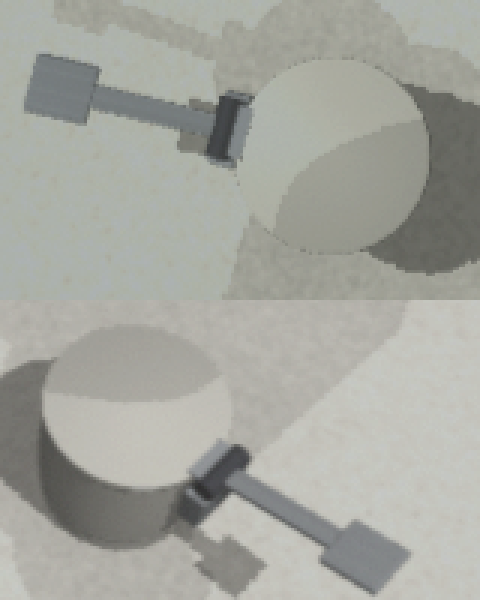

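```bash
python3 -c "
from h import *
np.set_printoptions(precision=4,suppress=True)
p,e=tri('top0',(181,279.5),'scene0',(472,275));l,e2=tri('top0',(271,301.7),'scene0',(395.7,225))
print('pad',p,e,'lid',l,e2,'horiz',np.linalg.norm((p-l)[:2]), np.degrees(np.arctan2(*(p-l)[1::-1])))
print('from tops z.12',atz('top0',181,279.5,.125),atz('top0',271,301.7,.1))
for n,u,v,z in [('cupR',437,180,.08),('cupL',181,187,.08),('flaskknob',264,121,.236),('caddy pad',361,316,.125)]: print(n,atz('top0',u,v,z))
print(tri('top0',(437,178),'scene0',(193,247)),tri('top0',(181,183),'scene0',(431,376)))
print(proj('top0',[.1936,-.5146,.213]))
"
```

```text
pad [0.5564 0.2103 0.1217] 0.0038321368040937203 lid [0.5217 0.0575 0.0962] 0.0026771992705186924 horiz 0.15676292597966285 77.20568469376535
from tops z.12 [0.5569 0.2076 0.125 ] [0.5223 0.0559 0.1   ]
cupR [ 0.7455 -0.2342  0.08  ]
cupL [0.7244 0.2259 0.08  ]
flaskknob [0.8029 0.0611 0.236 ]
caddy pad [ 0.5013 -0.0994  0.125 ]
(array([ 0.7471, -0.2319,  0.0829]), np.float64(0.004599825193458385)) (array([0.729 , 0.2257, 0.0909]), np.float64(0.004550727433404381))
[638.7031 530.5623]
```

The measured pad agrees with the text: height 0.122 against 0.125, and 157 mm from the bowl axis. The lever heads 77.2°. I'll shut the gripper, turn its wide axis across the lever, and travel high to a point above the pad.

Call:
{"op": "apply_moves", "data": {
  "commands": [
    {"fingers": 1,"tx": 0.02,"ty": 0.03,"tz": 0.02,"rz": 3},
    {"fingers": 1,"tx": 0.04,"ty": 0.07,"tz": 0.03,"rz": 6},
    {"fingers": 1,"tx": 0.06,"ty": 0.11,"tz": 0.03,"rz": 9},
    {"fingers": 1,"tx": 0.08,"ty": 0.15,"tz": 0.03,"rz": 12},
    {"fingers": 1,"tx": 0.1,"ty": 0.19,"tz": 0.03,"rz": 15},
    {"fingers": 1,"tx": 0.12,"ty": 0.23,"tz": 0.03,"rz": 18},
    {"fingers": 1,"tx": 0.14,"ty": 0.27,"tz": 0.03,"rz": 21},
    {"fingers": 1,"tx": 0.16,"ty": 0.31,"tz": 0.03,"rz": 24},
    {"fingers": 1,"tx": 0.18,"ty": 0.35,"tz": 0.03,"rz": 27},
    {"fingers": 1,"tx": 0.2,"ty": 0.39,"tz": 0.03,"rz": 30},
    {"fingers": 1,"tx": 0.22,"ty": 0.43,"tz": 0.03,"rz": 33},
    {"fingers": 1,"tx": 0.24,"ty": 0.47,"tz": 0.03,"rz": 36},
    {"fingers": 1,"tx": 0.26,"ty": 0.51,"tz": 0.03,"rz": 39},
    {"fingers": 1,"tx": 0.28,"ty": 0.55,"tz": 0.03,"rz": 42},
    {"fingers": 1,"tx": 0.3,"ty": 0.59,"tz": 0.03,"rz": 45},
    {"fingers": 1,"tx": 0.32,"ty": 0.63,"tz": 0.03,"rz": 48},
    {"fingers": 1,"tx": 0.34,"ty": 0.67,"tz": 0.03,"rz": 51},
    {"fingers": 1,"tx": 0.352,"ty": 0.705,"tz": 0.03,"rz": 54},
    {"fingers": 1,"tx": 0.363,"ty": 0.7255,"tz": 0.02,"rz": 56.6},
    {"fingers": 1,"tx": 0.363,"ty": 0.7255,"tz": 0.0,"rz": 56.6}
  ]
}}

```text
$.commands[0]: bad value
```

Call:
{"op": "apply_moves", "data": {
  "commands": [
    {"fingers": 1,"tx": 0.02,"ty": 0.03,"tz": 0.02,"rx": 0,"ry": 0,"rz": 3},
    {"fingers": 1,"tx": 0.04,"ty": 0.07,"tz": 0.03,"rx": 0,"ry": 0,"rz": 6},
    {"fingers": 1,"tx": 0.06,"ty": 0.11,"tz": 0.03,"rx": 0,"ry": 0,"rz": 9},
    {"fingers": 1,"tx": 0.08,"ty": 0.15,"tz": 0.03,"rx": 0,"ry": 0,"rz": 12},
    {"fingers": 1,"tx": 0.1,"ty": 0.19,"tz": 0.03,"rx": 0,"ry": 0,"rz": 15},
    {"fingers": 1,"tx": 0.12,"ty": 0.23,"tz": 0.03,"rx": 0,"ry": 0,"rz": 18},
    {"fingers": 1,"tx": 0.14,"ty": 0.27,"tz": 0.03,"rx": 0,"ry": 0,"rz": 21},
    {"fingers": 1,"tx": 0.16,"ty": 0.31,"tz": 0.03,"rx": 0,"ry": 0,"rz": 24},
    {"fingers": 1,"tx": 0.18,"ty": 0.35,"tz": 0.03,"rx": 0,"ry": 0,"rz": 27},
    {"fingers": 1,"tx": 0.2,"ty": 0.39,"tz": 0.03,"rx": 0,"ry": 0,"rz": 30},
    {"fingers": 1,"tx": 0.22,"ty": 0.43,"tz": 0.03,"rx": 0,"ry": 0,"rz": 33},
    {"fingers": 1,"tx": 0.24,"ty": 0.47,"tz": 0.03,"rx": 0,"ry": 0,"rz": 36},
    {"fingers": 1,"tx": 0.26,"ty": 0.51,"tz": 0.03,"rx": 0,"ry": 0,"rz": 39},
    {"fingers": 1,"tx": 0.28,"ty": 0.55,"tz": 0.03,"rx": 0,"ry": 0,"rz": 42},
    {"fingers": 1,"tx": 0.3,"ty": 0.59,"tz": 0.03,"rx": 0,"ry": 0,"rz": 45},
    {"fingers": 1,"tx": 0.32,"ty": 0.63,"tz": 0.03,"rx": 0,"ry": 0,"rz": 48},
    {"fingers": 1,"tx": 0.34,"ty": 0.67,"tz": 0.03,"rx": 0,"ry": 0,"rz": 51},
    {"fingers": 1,"tx": 0.352,"ty": 0.705,"tz": 0.03,"rx": 0,"ry": 0,"rz": 54},
    {"fingers": 1,"tx": 0.363,"ty": 0.7255,"tz": 0.02,"rx": 0,"ry": 0,"rz": 56.6},
    {"fingers": 1,"tx": 0.363,"ty": 0.7255,"tz": 0.0,"rx": 0,"ry": 0,"rz": 56.6}
  ]
}}

```text
time: 2.1
eef_pos: [0.5574, 0.2135, 0.2128]
eef_rot: [[0.976, -0.217, 0.0], [-0.217, -0.976, 0.001], [0.0, -0.001, -1.0]]
ft_force: [-0.1, -1.6, 0.2]
finger_gap: 0.0007
```

Call:
{"op": "apply_moves", "data": {
  "commands": [
    {"fingers": 1,"tx": 0,"ty": -0.002,"tz": -0.02,"rx": 0,"ry": 0,"rz": 0},
    {"fingers": 1,"tx": 0,"ty": -0.002,"tz": -0.04,"rx": 0,"ry": 0,"rz": 0},
    {"fingers": 1,"tx": 0,"ty": -0.002,"tz": -0.06,"rx": 0,"ry": 0,"rz": 0},
    {"fingers": 1,"tx": 0,"ty": -0.002,"tz": -0.065,"rx": 0,"ry": 0,"rz": 0},
    {"fingers": 1,"tx": 0,"ty": -0.002,"tz": -0.065,"rx": 0,"ry": 0,"rz": 0}
  ]
}}

```text
time: 2.6
eef_pos: [0.5571, 0.2114, 0.1473]
eef_rot: [[0.976, -0.217, -0.001], [-0.217, -0.976, 0.001], [-0.001, -0.0, -1.0]]
ft_force: [0.5, 0.1, -0.2]
finger_gap: 0.0004
```

```bash
python3 -c "
from h import *
grab('scene','scene1');grab('top','top1');o=manip.observe();print(o['eef_pos'],o['ft_force'])
a=cv2.imread('pics/scene1.png')[130:300,350:560];b=cv2.imread('pics/top1.png')[200:370,100:310]
cv2.imwrite('pics/c1.png',cv2.convertScaleAbs(cv2.resize(np.hstack([a,b]),None,fx=1.9,fy=1.9,interpolation=3),alpha=1.5))"
```

```text
[0.55774048 0.21158886 0.1487609 ] [ 0.25081191  0.16576432 -0.34275734]
```

View pics/c1.png

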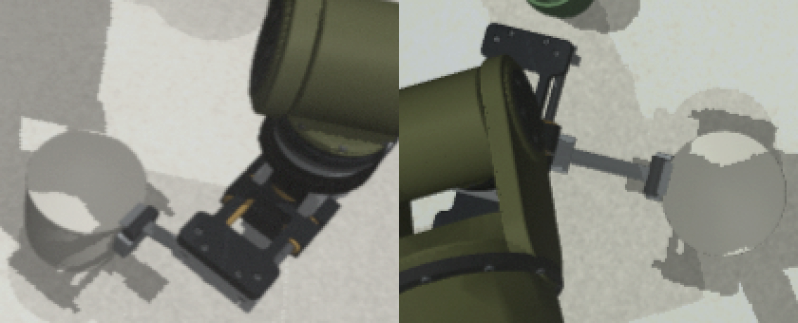

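The fingers stand over the sugar pad, clear of the lid, and the cup lies beyond the gripper body. Now I'll press down slowly.

Call:
{"op": "apply_moves", "data": {
  "commands": [
    {"fingers": 1,"tx": 0,"ty": 0,"tz": -0.003,"rx": 0,"ry": 0,"rz": 0},
    {"fingers": 1,"tx": 0,"ty": 0,"tz": -0.006,"rx": 0,"ry": 0,"rz": 0},
    {"fingers": 1,"tx": 0,"ty": 0,"tz": -0.009,"rx": 0,"ry": 0,"rz": 0},
    {"fingers": 1,"tx": 0,"ty": 0,"tz": -0.012,"rx": 0,"ry": 0,"rz": 0},
    {"fingers": 1,"tx": 0,"ty": 0,"tz": -0.015,"rx": 0,"ry": 0,"rz": 0},
    {"fingers": 1,"tx": 0,"ty": 0,"tz": -0.018,"rx": 0,"ry": 0,"rz": 0},
    {"fingers": 1,"tx": 0,"ty": 0,"tz": -0.021,"rx": 0,"ry": 0,"rz": 0},
    {"fingers": 1,"tx": 0,"ty": 0,"tz": -0.024,"rx": 0,"ry": 0,"rz": 0},
    {"fingers": 1,"tx": 0,"ty": 0,"tz": -0.027,"rx": 0,"ry": 0,"rz": 0},
    {"fingers": 1,"tx": 0,"ty": 0,"tz": -0.03,"rx": 0,"ry": 0,"rz": 0},
    {"fingers": 1,"tx": 0,"ty": 0,"tz": -0.033,"rx": 0,"ry": 0,"rz": 0},
    {"fingers": 1,"tx": 0,"ty": 0,"tz": -0.036,"rx": 0,"ry": 0,"rz": 0},
    {"fingers": 1,"tx": 0,"ty": 0,"tz": -0.036,"rx": 0,"ry": 0,"rz": 0}
  ]
}}

```text
time: 4.0
eef_pos: [0.5576, 0.2114, 0.1122]
eef_rot: [[0.976, -0.217, 0.001], [-0.217, -0.976, 0.001], [0.0, -0.001, -1.0]]
ft_force: [1.5, 1.7, 2.0]
finger_gap: 0.0006
```

```bash
python3 -c "
from h import *
grab('scene','scene2');o=manip.observe();print(o['eef_pos'],o['ft_force'])
a=cv2.imread('pics/scene2.png')[130:300,350:560]
cv2.imwrite('pics/c2.png',cv2.convertScaleAbs(cv2.resize(a,None,fx=3,fy=3,interpolation=3),alpha=1.5))"
```

```text
[0.55756969 0.211491   0.11243303] [0.12165368 1.36022532 2.15396712]
```

View pics/c2.png

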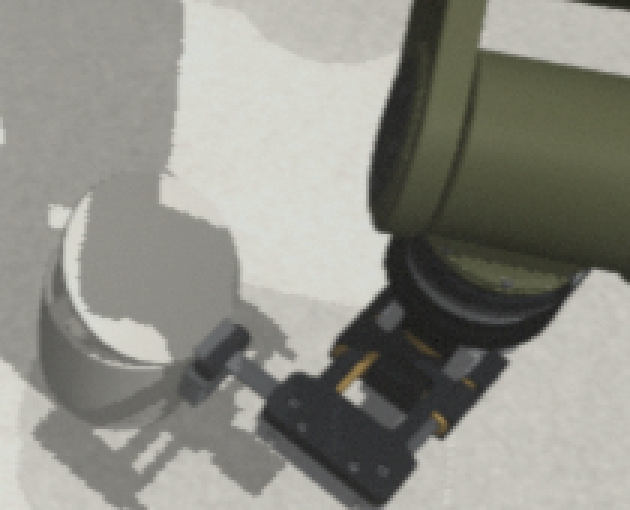

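The lid is rising: a gap shows at its far edge, around (75,290) in the crop. Contact force is about 2 N. I'll keep going.

Call:
{"op": "apply_moves", "data": {
  "commands": [
    {"fingers": 1,"tx": 0,"ty": 0,"tz": -0.003,"rx": 0,"ry": 0,"rz": 0},
    {"fingers": 1,"tx": 0,"ty": 0,"tz": -0.006,"rx": 0,"ry": 0,"rz": 0},
    {"fingers": 1,"tx": 0,"ty": 0,"tz": -0.009,"rx": 0,"ry": 0,"rz": 0},
    {"fingers": 1,"tx": 0,"ty": 0,"tz": -0.012,"rx": 0,"ry": 0,"rz": 0},
    {"fingers": 1,"tx": 0,"ty": 0,"tz": -0.015,"rx": 0,"ry": 0,"rz": 0},
    {"fingers": 1,"tx": 0,"ty": 0,"tz": -0.018,"rx": 0,"ry": 0,"rz": 0},
    {"fingers": 1,"tx": 0,"ty": 0,"tz": -0.02,"rx": 0,"ry": 0,"rz": 0},
    {"fingers": 1,"tx": 0,"ty": 0,"tz": -0.022,"rx": 0,"ry": 0,"rz": 0},
    {"fingers": 1,"tx": 0,"ty": 0,"tz": -0.022,"rx": 0,"ry": 0,"rz": 0},
    {"fingers": 1,"tx": 0,"ty": 0,"tz": -0.022,"rx": 0,"ry": 0,"rz": 0}
  ]
}}

```text
time: 5.05
eef_pos: [0.5576, 0.2115, 0.0904]
eef_rot: [[0.976, -0.217, 0.001], [-0.217, -0.976, 0.001], [0.0, -0.001, -1.0]]
ft_force: [0.2, -0.2, 2.0]
finger_gap: 0.0005
```

```bash
python3 -c "
from h import *
grab('scene','scene3');o=manip.observe();print(o['eef_pos'],o['ft_force'])
a=cv2.imread('pics/scene3.png')[130:300,350:560]
cv2.imwrite('pics/c3.png',cv2.convertScaleAbs(cv2.resize(a,None,fx=3,fy=3,interpolation=3),alpha=1.5))"
```

```text
[0.55756063 0.21150503 0.09047049] [-0.52781005 -1.36578723  2.08809186]
```

View pics/c3.png

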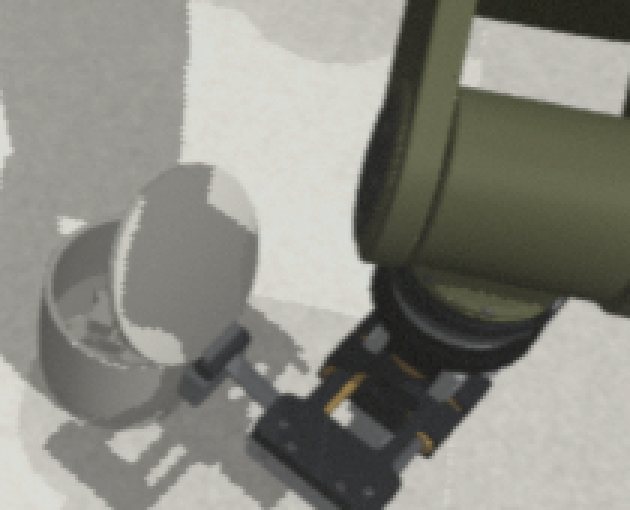

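The lid is wide open and the bowl's inside is visible around (85,310). At 2 N the lever isn't at its stop, so I'll creep down a little further to be sure, then hold.

Call:
{"op": "apply_moves", "data": {
  "commands": [
    {"fingers": 1,"tx": 0,"ty": 0,"tz": -0.001,"rx": 0,"ry": 0,"rz": 0},
    {"fingers": 1,"tx": 0,"ty": 0,"tz": -0.002,"rx": 0,"ry": 0,"rz": 0},
    {"fingers": 1,"tx": 0,"ty": 0,"tz": -0.002,"rx": 0,"ry": 0,"rz": 0},
    {"fingers": 1,"tx": 0,"ty": 0,"tz": -0.002,"rx": 0,"ry": 0,"rz": 0}
  ]
}}

```text
time: 5.5
eef_pos: [0.5576, 0.2115, 0.0885]
eef_rot: [[0.976, -0.217, 0.001], [-0.217, -0.976, 0.001], [0.001, -0.001, -1.0]]
ft_force: [-0.3, -0.4, 2.1]
finger_gap: 0.0002
```

```bash
python3 -c "
from h import *
grab('scene','scene4');o=manip.observe();print(o['eef_pos'],o['ft_force'])
# predicted far-edge lid point for several angles
ax=np.array([np.cos(np.radians(77.2)),np.sin(np.radians(77.2)),0]);c=np.array([.5217,.0570,0])
for a in (.75,.85,.95,1.):
  piv=c+.065*ax+[0,0,.099]
  print(a,[ (proj('scene3',piv-ax*(r*np.cos(a)+h*np.sin(-a)*1)+np.array([0,0,r*np.sin(a)+h*np.cos(a)]))-[350,130])*3 for r,h in((.122,-.001),)])
"
```

```text
[0.55761061 0.21152633 0.08856889] [ 0.50563073 -0.50978059  2.7597048 ]
0.75 [array([120.10780336, 177.25821403])]
0.85 [array([134.19392105, 177.18886609])]
0.95 [array([149.6029027 , 178.97730779])]
1.0 [array([157.76174589, 180.58611635])]
```

The predicted far-edge pixel for 0.95 rad, (150,179) in the crop, lies on the lid outline seen in the last picture. I've pressed 2 mm more since then, so I'll hold here.

Call:
{"op": "apply_moves", "data": {
  "commands": [
    {"fingers": 1,"tx": 0,"ty": 0,"tz": -0.0005,"rx": 0,"ry": 0,"rz": 0},
    {"fingers": 1,"tx": 0,"ty": 0,"tz": -0.0005,"rx": 0,"ry": 0,"rz": 0},
    {"fingers": 1,"tx": 0,"ty": 0,"tz": -0.0005,"rx": 0,"ry": 0,"rz": 0},
    {"fingers": 1,"tx": 0,"ty": 0,"tz": -0.0005,"rx": 0,"ry": 0,"rz": 0},
    {"fingers": 1,"tx": 0,"ty": 0,"tz": -0.0005,"rx": 0,"ry": 0,"rz": 0},
    {"fingers": 1,"tx": 0,"ty": 0,"tz": -0.0005,"rx": 0,"ry": 0,"rz": 0},
    {"fingers": 1,"tx": 0,"ty": 0,"tz": -0.0005,"rx": 0,"ry": 0,"rz": 0},
    {"fingers": 1,"tx": 0,"ty": 0,"tz": -0.0005,"rx": 0,"ry": 0,"rz": 0},
    {"fingers": 1,"tx": 0,"ty": 0,"tz": -0.0005,"rx": 0,"ry": 0,"rz": 0},
    {"fingers": 1,"tx": 0,"ty": 0,"tz": -0.0005,"rx": 0,"ry": 0,"rz": 0},
    {"fingers": 1,"tx": 0,"ty": 0,"tz": -0.0005,"rx": 0,"ry": 0,"rz": 0},
    {"fingers": 1,"tx": 0,"ty": 0,"tz": -0.0005,"rx": 0,"ry": 0,"rz": 0},
    {"fingers": 1,"tx": 0,"ty": 0,"tz": -0.0005,"rx": 0,"ry": 0,"rz": 0},
    {"fingers": 1,"tx": 0,"ty": 0,"tz": -0.0005,"rx": 0,"ry": 0,"rz": 0},
    {"fingers": 1,"tx": 0,"ty": 0,"tz": -0.0005,"rx": 0,"ry": 0,"rz": 0},
    {"fingers": 1,"tx": 0,"ty": 0,"tz": -0.0005,"rx": 0,"ry": 0,"rz": 0},
    {"fingers": 1,"tx": 0,"ty": 0,"tz": -0.0005,"rx": 0,"ry": 0,"rz": 0},
    {"fingers": 1,"tx": 0,"ty": 0,"tz": -0.0005,"rx": 0,"ry": 0,"rz": 0},
    {"fingers": 1,"tx": 0,"ty": 0,"tz": -0.0005,"rx": 0,"ry": 0,"rz": 0},
    {"fingers": 1,"tx": 0,"ty": 0,"tz": -0.0005,"rx": 0,"ry": 0,"rz": 0}
  ]
}}

```text
time: 7.55
eef_pos: [0.5577, 0.2115, 0.0884]
eef_rot: [[0.976, -0.217, 0.001], [-0.217, -0.976, 0.001], [0.001, -0.001, -1.0]]
ft_force: [-0.8, -1.5, 6.0]
finger_gap: 0.0001
```

```bash
python3 -c "
from h import *
grab('scene','scene5');o=manip.observe();print(o['time'],o['eef_pos'],o['ft_force'])
a=cv2.imread('pics/scene5.png')[130:300,350:560]
cv2.imwrite('pics/c5.png',cv2.convertScaleAbs(cv2.resize(a,None,fx=3,fy=3,interpolation=3),alpha=1.5))"
```

```text
7.6 [0.55769224 0.21153758 0.08834914] [-1.84577624 -1.20757105  5.46013121]
```

View pics/c5.png

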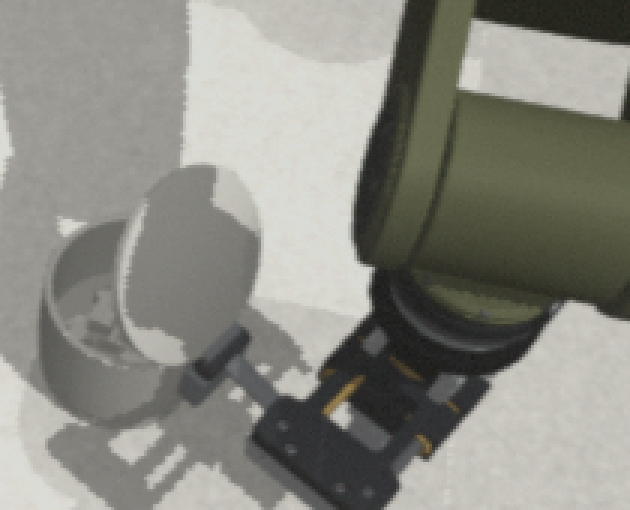

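The lever is at its stop: the force rose to 6 N with no further travel, and the lid is fully open. I'll hold a little longer, then ease the lever up at 20 mm/s.

Call:
{"op": "apply_moves", "data": {
  "commands": [
    {"fingers": 1,"tx": 0,"ty": 0,"tz": 0,"rx": 0,"ry": 0,"rz": 0},
    {"fingers": 1,"tx": 0,"ty": 0,"tz": 0,"rx": 0,"ry": 0,"rz": 0},
    {"fingers": 1,"tx": 0,"ty": 0,"tz": 0,"rx": 0,"ry": 0,"rz": 0},
    {"fingers": 1,"tx": 0,"ty": 0,"tz": 0,"rx": 0,"ry": 0,"rz": 0},
    {"fingers": 1,"tx": 0,"ty": 0,"tz": 0,"rx": 0,"ry": 0,"rz": 0},
    {"fingers": 1,"tx": 0,"ty": 0,"tz": 0,"rx": 0,"ry": 0,"rz": 0},
    {"fingers": 1,"tx": 0,"ty": 0,"tz": 0.001,"rx": 0,"ry": 0,"rz": 0},
    {"fingers": 1,"tx": 0,"ty": 0,"tz": 0.002,"rx": 0,"ry": 0,"rz": 0},
    {"fingers": 1,"tx": 0,"ty": 0,"tz": 0.004,"rx": 0,"ry": 0,"rz": 0},
    {"fingers": 1,"tx": 0,"ty": 0,"tz": 0.006,"rx": 0,"ry": 0,"rz": 0},
    {"fingers": 1,"tx": 0,"ty": 0,"tz": 0.008,"rx": 0,"ry": 0,"rz": 0},
    {"fingers": 1,"tx": 0,"ty": 0,"tz": 0.01,"rx": 0,"ry": 0,"rz": 0},
    {"fingers": 1,"tx": 0,"ty": 0,"tz": 0.012,"rx": 0,"ry": 0,"rz": 0},
    {"fingers": 1,"tx": 0,"ty": 0,"tz": 0.014,"rx": 0,"ry": 0,"rz": 0},
    {"fingers": 1,"tx": 0,"ty": 0,"tz": 0.016,"rx": 0,"ry": 0,"rz": 0},
    {"fingers": 1,"tx": 0,"ty": 0,"tz": 0.018,"rx": 0,"ry": 0,"rz": 0},
    {"fingers": 1,"tx": 0,"ty": 0,"tz": 0.02,"rx": 0,"ry": 0,"rz": 0},
    {"fingers": 1,"tx": 0,"ty": 0,"tz": 0.022,"rx": 0,"ry": 0,"rz": 0},
    {"fingers": 1,"tx": 0,"ty": 0,"tz": 0.023,"rx": 0,"ry": 0,"rz": 0},
    {"fingers": 1,"tx": 0,"ty": 0,"tz": 0.024,"rx": 0,"ry": 0,"rz": 0}
  ]
}}

```text
time: 9.6
eef_pos: [0.5577, 0.2114, 0.1124]
eef_rot: [[0.976, -0.217, 0.001], [-0.217, -0.976, 0.001], [0.001, -0.001, -1.0]]
ft_force: [0.2, 1.2, 2.9]
finger_gap: 0.0008
```

Call:
{"op": "apply_moves", "data": {
  "commands": [
    {"fingers": 1,"tx": 0,"ty": 0,"tz": 0.002,"rx": 0,"ry": 0,"rz": 0},
    {"fingers": 1,"tx": 0,"ty": 0,"tz": 0.004,"rx": 0,"ry": 0,"rz": 0},
    {"fingers": 1,"tx": 0,"ty": 0,"tz": 0.006,"rx": 0,"ry": 0,"rz": 0},
    {"fingers": 1,"tx": 0,"ty": 0,"tz": 0.008,"rx": 0,"ry": 0,"rz": 0},
    {"fingers": 1,"tx": 0,"ty": 0,"tz": 0.01,"rx": 0,"ry": 0,"rz": 0},
    {"fingers": 1,"tx": 0,"ty": 0,"tz": 0.012,"rx": 0,"ry": 0,"rz": 0},
    {"fingers": 1,"tx": 0,"ty": 0,"tz": 0.014,"rx": 0,"ry": 0,"rz": 0},
    {"fingers": 1,"tx": 0,"ty": 0,"tz": 0.0155,"rx": 0,"ry": 0,"rz": 0},
    {"fingers": 1,"tx": 0,"ty": 0,"tz": 0.017,"rx": 0,"ry": 0,"rz": 0},
    {"fingers": 1,"tx": 0,"ty": 0,"tz": 0.0185,"rx": 0,"ry": 0,"rz": 0},
    {"fingers": 1,"tx": 0,"ty": 0,"tz": 0.02,"rx": 0,"ry": 0,"rz": 0},
    {"fingers": 1,"tx": 0,"ty": 0,"tz": 0.0215,"rx": 0,"ry": 0,"rz": 0},
    {"fingers": 1,"tx": 0,"ty": 0,"tz": 0.023,"rx": 0,"ry": 0,"rz": 0},
    {"fingers": 1,"tx": 0,"ty": 0,"tz": 0.0245,"rx": 0,"ry": 0,"rz": 0},
    {"fingers": 1,"tx": 0,"ty": 0,"tz": 0.026,"rx": 0,"ry": 0,"rz": 0},
    {"fingers": 1,"tx": 0,"ty": 0,"tz": 0.0275,"rx": 0,"ry": 0,"rz": 0},
    {"fingers": 1,"tx": 0,"ty": 0,"tz": 0.029,"rx": 0,"ry": 0,"rz": 0},
    {"fingers": 1,"tx": 0,"ty": 0,"tz": 0.0305,"rx": 0,"ry": 0,"rz": 0},
    {"fingers": 1,"tx": 0,"ty": 0,"tz": 0.032,"rx": 0,"ry": 0,"rz": 0},
    {"fingers": 1,"tx": 0,"ty": 0,"tz": 0.034,"rx": 0,"ry": 0,"rz": 0}
  ]
}}

```text
time: 11.6
eef_pos: [0.5577, 0.2114, 0.1465]
eef_rot: [[0.976, -0.217, 0.001], [-0.217, -0.976, 0.001], [0.001, -0.001, -1.0]]
ft_force: [-0.1, -0.9, 0.2]
finger_gap: 0.0006
```

Call:
{"op": "apply_moves", "data": {
  "commands": [
    {"fingers": 1,"tx": 0,"ty": 0,"tz": 0.004,"rx": 0,"ry": 0,"rz": 0},
    {"fingers": 1,"tx": 0,"ty": 0,"tz": 0.01,"rx": 0,"ry": 0,"rz": 0},
    {"fingers": 1,"tx": 0,"ty": 0,"tz": 0.03,"rx": 0,"ry": 0,"rz": 0},
    {"fingers": 1,"tx": 0,"ty": 0,"tz": 0.06,"rx": 0,"ry": 0,"rz": 0},
    {"fingers": 1,"tx": 0,"ty": 0,"tz": 0.09,"rx": 0,"ry": 0,"rz": 0},
    {"fingers": 1,"tx": -0.02,"ty": 0.02,"tz": 0.1,"rx": 0,"ry": 0,"rz": 0},
    {"fingers": 1,"tx": -0.05,"ty": 0.05,"tz": 0.1,"rx": 0,"ry": 0,"rz": 0},
    {"fingers": 1,"tx": -0.08,"ty": 0.08,"tz": 0.1,"rx": 0,"ry": 0,"rz": 0},
    {"fingers": 1,"tx": -0.1,"ty": 0.1,"tz": 0.1,"rx": 0,"ry": 0,"rz": 0},
    {"fingers": 1,"tx": -0.1,"ty": 0.1,"tz": 0.1,"rx": 0,"ry": 0,"rz": 0},
    {"fingers": 1,"tx": -0.1,"ty": 0.1,"tz": 0.1,"rx": 0,"ry": 0,"rz": 0}
  ]
}}

```text
time: 12.7
eef_pos: [0.4577, 0.3116, 0.247]
eef_rot: [[0.976, -0.216, 0.002], [-0.216, -0.976, 0.001], [0.001, -0.002, -1.0]]
ft_force: [0.3, -0.6, 0.1]
finger_gap: 0.0003
```

```bash
python3 -c "
from h import *
grab('scene','scene6');grab('top','top6');o=manip.observe();print(o['time'],o['eef_pos'],o['ft_force'])
a=cv2.imread('pics/scene6.png');b=cv2.imread('pics/top6.png')
cv2.imwrite('pics/c6.png',cv2.convertScaleAbs(cv2.resize(np.hstack([a[110:430,150:520],b[80:400,150:520]]),None,fx=1.08,fy=1.08),alpha=1.4))"
```

```text
12.8 [0.45827457 0.31084983 0.24664557] [-0.09629881 -0.79738523  0.81867852]
```

View pics/c6.png

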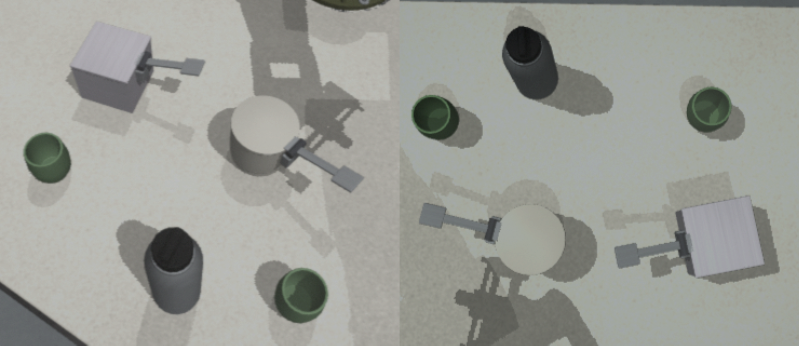

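The sugar lid is shut and its lever is back up. The caddy is shut, and the cups and flask are where they started (for example the left cup at top-view (181,187)). The arm is clear.

```bash
python3 -c "
from h import *
a,b=[cv2.imread(f'pics/top{i}.png').astype(int) for i in(0,6)]
print('diff cupL,flask,cupR',[np.abs(a-b)[s].mean() for s in(np.s_[165:210,160:205],np.s_[105:170,245:297],np.s_[160:203,415:458])])
print(manip.job_done())"
```

```text
diff cupL,flask,cupR [np.float64(0.9308641975308642), np.float64(0.9931952662721893), np.float64(0.9039120245177573)]
the job is handed in; nothing more can be done
None
```

I pressed the sugar lever with the shut fingertips down to its stop and held the lid wide open for about 3 seconds. I then eased the lever up at about 20 mm/s until it was fully up, took the hand away and handed the job in. No verdict was reported.

- **Open and stop:** the lid outline matched about 0.95 rad, 2 mm short of the final position. At the stop the force rose to about 6 N, with no further travel.
- **Closing:** 20 mm/s at the pad is about 0.4 rad/s at the lid, well under the 2 rad/s slam limit. I worked this out from the commanded motion and did not measure it directly.
- **Final pictures:** the sugar lid is shut and its lever is back up, and the caddy is shut. The cups and flask have not moved: comparing the first and last top views shows only image noise.
- **Arm:** it ended clear of everything, with the wrist force at noise level.
- **Pad position:** the two camera views disagreed by 2 to 4 mm and put the pad at 0.122 m high against the stated 0.125 m. That is within the stated 2 mm camera calibration plus pixel-reading error. No check failed.

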